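# Dispense one sugar lump onto the tea tray

## Robot

A 7-joint arm with a two-finger parallel gripper is mounted at the origin on the work surface. World frame = base frame: x ahead of the robot, y to its left, z up, the work surface at z = 0. Lengths are in mm, angles in rad, forces in N, time in s.
With the tool pointing down it reaches from about 400 to 875 mm from the base axis. Payload 4.4 kg.
Tool frame: the origin (TCP) lies between the finger pads; the fingertips stand ctrl.tcp_to_tips ahead of it and the grasp point (between the pads) lies 8 mm behind it (ctrl.tcp_to_tips is the distance from the TCP to the fingertips, in mm); z points along the fingers, y is the direction in which the jaws open and shut (so a half turn about z gives the same grasp; the last joint's range is limited). The gripper opens to 85 mm and grips with 20 to 120 N. Pads are 22 mm wide; open, the fingers measure 114 mm over their backs; the gripper's body (76 mm by 85 mm) begins 54 mm behind the grasp point. The pads swing forward as they close: fully open they stand 13 mm farther back than shut.
Start: joints at [1.058, 0.628, 0.038, 1.517, -0.027, 0.996, -0.02], TCP at [280.881, -586.194, 242.313] pointing down, gripper open.
Joint ranges: [-3.06, 3.06], [-0.37, 2.12], [-1.25, 1.32], [0.18, 2.47], [-1.1, 4.24], [0.23, 1.98], [-2.94, 2.94]. Speed limits (rad/s): [2.57, 2.57, 3.14, 3.14, 3.14, 3.14, 3.14].

## Interface

Orientations are given as [roll, pitch, yaw] about the fixed x, y, z axes, in that order (R = Rz(yaw) Ry(pitch) Rx(roll)).
In Python, from cell import ctrl gives the robot as it stands.
- The arm moves only by the tool send_rows, never from a script. Its argument "rows" is a list of rows, each an object of numbers: "x", "y", "z": the shift along the world's x, y, z in cm; "roll": the turn about the world's z in degrees; "claw": the closure, from 0 (fully open) to 1 (shut). A call has 1 to 5 rows; each row is the pose to reach, as a shift and turn from the pose commanded when the call began; what a row does not reach only later rows make up. A row lasts 1/12 s, in which the tool goes at most 41.7 mm and 7.16 degrees, less where a joint would pass 70% of its speed; a pose out of reach is approached as far as the arm can. A call with a gripper value outside its range is refused whole. The fingers move at their own pace and stop on an object; the grip force is fixed at half the most. Time passes only in rows, so rows that repeat a pose let the fingers close. It gives the time, the measured TCP pose, the force and the opening at its end, in the units of the state.
- ctrl.read_state(): the state, without advancing time (a new reading comes with each control period).
- ctrl.get_image(name): name is "scene" or "top" or "wrist"; returns (picture, depth): 384x512x3 uint8, blue, green, red; 384x512 float32, mm along the optical axis (not along the pixel's ray), 0 where there is no reading.
- ctrl.get_calibration(name): a dict with "intrinsics" (3x3 intrinsics, pixels), "T" (4x4, takes a point from camera to world coordinates). Camera axes: x right, y down, z forward; pixel columns grow to the right and rows downward; lengths in mm; the calibration is good to about 2 mm. A picture is of the moment at which its call begins: read the wrist's pose just before it. get_calibration takes no time and is no camera call; for the wrist camera it gives the pose at the moment of the call.
- ctrl.finish_job(): hands the job in, once; it reports no verdict.
Trained networks look in the newest picture that a camera, given by its name, has taken for a name from the list of things; names that differ only in an ending like _2 or _b are one class to them, and where a whole thing is asked for, a point or a joint stands for the part that bears it (a point fixed in the world has none). Each returns a list of dicts, best first, with "confidence" (0 to 1); they miss things now and then, are a little off and sometimes report something else, mostly with a low value. They report only what shows in the picture. A call takes as long as a camera call. They do not tell look-alikes from the thing itself.
- ctrl.recognise(camera, query): "uv" ([column, row] in pixels, amid what is visible of it).
- ctrl.regions_of(camera, query): "region" (384x512 bool, what is visible of it) and "uv" ([column, row] in pixels, amid what is visible of it).
- ctrl.place_of(camera, query): "uv" ([column, row] in pixels: a listed point, or the origin of a listed thing).
The state is a dict: "clock": time; "qpos": joint angles; "qd": joint speeds; "tau": joint torques, N m; "eef_pos": TCP position; "tool_rot": TCP orientation; "force": force on the tool from outside, world axes, zero at the start; "torque": the same for the moment, N m; "width": finger opening in mm.
Only numpy, scipy, OpenCV 4.12 (cv2) and the standard library are available. Lean on these libraries where they do the work, as an engineer would, in place of code of your own. Each camera call takes 0.05 s, during which the arm holds its last target. There are 200 camera calls.

## Task

Put one portion of sugar on the guest's tea tray: press the sugar dispenser's plunger once, all the way down, and let it come back up, so that a single wrapped lump slides out onto the dispenser's ledge. Then gently push that lump sideways along the ledge with a fingertip until it drops off the side and lies flat in the tray standing there, not propped on its rim. Do not pick up or crush the lump, and leave the tray and everything else on the shelf where it stands.

Things in the scene. Friction and masses are not known exactly. Their poses are not given: they have to be found in the camera images.
- dispenser: Chrome sugar-lump dispenser, fixed. Origin on the shelf under the magazine's centre; x points back, z up. Ledge at x -75 to -15 mm. Clear magazine: x -15 to 16 mm, 43 mm wide (y), 76 mm high, a stack of 4 lumps, outlet 16 mm high at its foot facing the ledge. Behind it the housing: x 16 to 95 mm, 48 mm wide, 73 mm high, plunger on top at x 58 mm, y 0.
- ledge (a point): Point on the ledge's flat top, 13 mm above the shelf, 39 mm in front (-x) of the dispenser's origin, y 0: within 4 mm of where the middle of an ejected lump's underside comes to lie. Axes as the dispenser's. The ledge reaches 36 mm to the front (a lip 5 mm high, 4 mm thick, along that edge), 24 mm back to the magazine and 40 mm to each side; both side edges are open.
- plunger_top (a point): Centre of the top of the plunger's round black knob (38 mm diameter, flat top 32 mm), 119 mm above the shelf when up; moves with the plunger.
- plunger (a joint): Plunger travel in m: 0 up, 0.028 fully down (straight down). A spring lifts it: 3 N at the top, 8 N at the bottom, a little more if moved fast. It drives a pusher 1.5 times as far to the front: a full press slides the lowest lump out onto the ledge. Once it is up again the next lump drops down, and another press would push that out too.
- lump1: The lowest lump in the magazine, the one that comes out first: paper-wrapped sugar, a block 22 mm (its x) by 30 mm (its y) by 14 mm high, 11 g; origin at the centre of its underside. It starts with its axes along the dispenser's, at the foot of the magazine.
- lump2: The next lump in the magazine, the same size, above the first; it must stay in the magazine.
- tray: Low orange plastic tray, loose, 0.3 kg, 200 mm (x) by 160 mm (y), 10 mm high, rim and floor 3 mm thick; origin at the centre of its underside. It stands on the left (+y) or right (-y) of the dispenser, a long side 3 to 9 mm from the ledge's side edge and nearly parallel to it; its rim is 3 mm lower than the ledge.
- glass: Empty glass tumbler standing on the tray, 64 mm across the top, 85 mm tall, on the tray's middle line towards the end away from the ledge's front; origin at the centre of its underside. Leave it.
- bowl: White ceramic bowl of sugared almonds, 112 mm across, 42 mm high, on the other side of the ledge from the tray; origin at the centre of its underside. Leave it.
- jug: White ceramic milk jug with a handle, 86 mm across, 118 mm tall, standing further back; origin at the centre of its underside. Leave it.
- tumbler1: First glass tumbler of the row of three at the back, 64 mm across, 85 mm tall; origin at the centre of its underside. Leave it.
- tumbler2: Second (middle) tumbler of the row, same size. Leave it.
- tumbler3: Third tumbler of the row, same size. Leave it.
Things that resemble listed ones, but are neither listed nor needed, are in the scene too. Leave any blue or orange look-alike of the dispenser alone.

How it is judged:
By the outcome, as a careful person would: the job done as asked, in the order asked, and still so for the second after the job is handed in, with the robot touching nothing.
It also fails if it takes over 48 s, if anything falls off the work surface, if the arm or the gripper's body presses on something with over 40 N, if the wrist force passes 120 N, or if a joint passes its speed limit or range.

## Working session

There is one attempt and no reset: what is moved stays moved. The work goes in short steps, Python scripts to look and compute and a tool call to move; the robot and the scene stay as the last step left them, time stands still between calls to the robot, and variables do not carry over. Pictures are saved under pics/ and viewed, on a budget of 10 in all, crops included, one or two more only if the job needs it, and the job is handed in when it is done.

Besides the shell and the picture viewer there is one more tool, called after ">>>" by a JSON object that holds its "api" and its "payload". send_rows: Moves the arm, as the interface text tells. Its arguments: {"type":"object","properties":{"rows":{"type":"array"}},"required":["rows"]}

```bash
mkdir -p pics; cat > h.py <<'E'
from cell import ctrl
import numpy as np, cv2
def back(cam,uv,depth=None,z=None):
    c=ctrl.get_calibration(cam);K=np.array(c["intrinsics"]);T=np.array(c["T"])
    r=np.linalg.inv(K)@np.array([uv[0],uv[1],1.])
    if z is not None:
        d=T[:3,:3]@r;o=T[:3,3];return o+d*(z-o[2])/d[2]
    return T[:3,:3]@(r*depth)+T[:3,3]
def proj(cam,P):
    c=ctrl.get_calibration(cam);K=np.array(c["intrinsics"]);T=np.linalg.inv(np.array(c["T"]))
    q=K@(T[:3,:3]@np.array(P)+T[:3,3]);return q[:2]/q[2]
E
python3 - <<'E'
from h import *
s=ctrl.read_state();print(ctrl.tcp_to_tips,s["clock"],s["eef_pos"],s["tool_rot"],s["width"])
for cam in ("top","scene"):
    im,d=ctrl.get_image(cam);cv2.imwrite(f"pics/{cam}0.png",im);np.save(f"{cam}0.npy",d)
    c=ctrl.get_calibration(cam);print(cam,np.round(c["T"],2).tolist())
    for q,z in (("dispenser",0),("ledge",13),("plunger_top",119),("tray",0),("glass",0),("bowl",0),("jug",0)):
        for p in ctrl.place_of(cam,q): print(cam,q,np.round(p["uv"]),round(p["confidence"],2),np.round(back(cam,p["uv"],z=z)))
E
```

```text
11.0 0.0 [ 280.60656114 -585.64922407  241.42081687] [-3.13975707e+00  3.68613749e-05  4.46762036e-01] 85.44784185430974
top [[-0.06, -0.97, 0.24, 314.08], [-1.0, 0.06, -0.02, 53.4], [0.0, -0.24, -0.97, 954.94], [0.0, 0.0, 0.0, 1.0]]
top dispenser [323. 274.] 0.76 [ 302. -137.    0.]
top dispenser [173. 304.] 0.74 [251. 251.   0.]
top dispenser [231. 195.] 0.56 [526.  92.   0.]
top ledge [321. 292.] 0.91 [ 258. -124.   13.]
top ledge [175. 324.] 0.86 [203. 245.  13.]
top ledge [232. 205.] 0.8 [495.  90.  13.]
top plunger_top [332. 248.] 0.76 [ 359. -140.  119.]
top plunger_top [167. 282.] 0.56 [306. 240. 119.]
top plunger_top [226. 158.] 0.47 [591.  96. 119.]
top tray [282. 201.] 0.66 [500. -45.   0.]
top glass [188. 180.] 0.78 [574. 208.   0.]
top bowl [284. 204.] 0.95 [493. -50.   0.]
top jug [173. 121.] 0.64 [752. 248.   0.]
scene [[-0.51, 0.52, -0.69, 1156.76], [0.86, 0.29, -0.41, 421.49], [-0.01, -0.8, -0.59, 638.57], [0.0, 0.0, 0.0, 1.0]]
scene dispenser [269. 227.] 0.79 [533.  89.   0.]
scene dispenser [240. 156.] 0.73 [ 300. -134.    0.]
scene ledge [248. 149.] 0.93 [ 272. -125.   13.]
scene ledge [278. 212.] 0.77 [487.  92.  13.]
scene plunger_top [363. 157.] 0.71 [316. 228. 119.]
scene plunger_top [262. 195.] 0.49 [568.  90. 119.]
scene tray [325. 236.] 0.64 [495. 216.   0.]
scene glass [309. 252.] 0.95 [560. 205.   0.]
scene bowl [229. 203.] 0.72 [503. -40.   0.]
scene jug [291. 332.] 0.63 [759. 259.   0.]
```

View pics/top0.png

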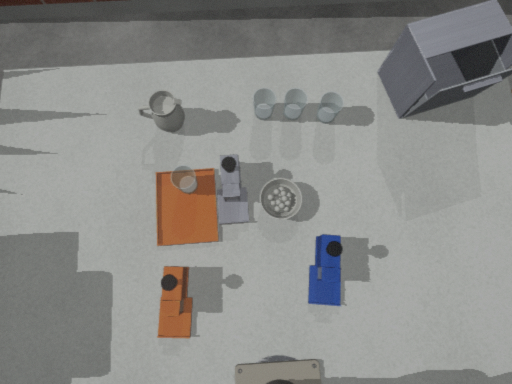

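View pics/scene0.png

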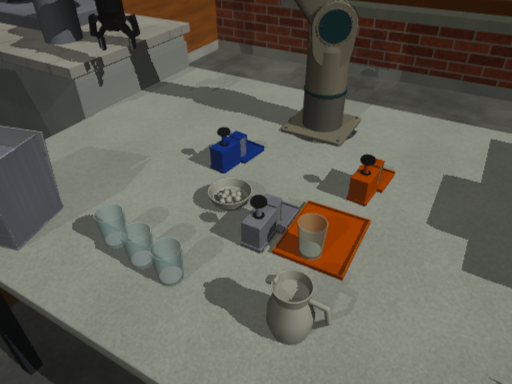

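The candidates in the top picture are the chrome dispenser (231,190), the blue one (325,272) and the orange one (175,300). The chrome one is the target: it has the tray beside it on +y (187,205) and the bowl on -y (281,200). I'll fly there with the claw shut and check it in the wrist view.

>>> {"api": "send_rows", "payload": {"rows": [{"x": 1.2, "y": 3.4, "z": 0.5, "roll": -1.3, "claw": 1}, {"x": 2.4, "y": 6.8, "z": 1, "roll": -2.6, "claw": 1}, {"x": 3.6, "y": 10.2, "z": 1.5, "roll": -3.9, "claw": 1}, {"x": 4.8, "y": 13.6, "z": 2, "roll": -5.2, "claw": 1}, {"x": 6, "y": 17, "z": 2.5, "roll": -6.5, "claw": 1}]}}

```text
clock: 1.22
eef_pos: [341.2, -414.6, 267.6]
tool_rot: [3.141, -0.0, 0.332]
force: [0.9, -1.3, -0.1]
width: 25.6
```

>>> {"api": "send_rows", "payload": {"rows": [{"x": 1.2, "y": 3.4, "z": 0.5, "roll": -1.3, "claw": 1}, {"x": 2.4, "y": 6.8, "z": 1, "roll": -2.6, "claw": 1}, {"x": 3.6, "y": 10.2, "z": 1.5, "roll": -3.9, "claw": 1}, {"x": 4.8, "y": 13.6, "z": 2, "roll": -5.2, "claw": 1}, {"x": 6, "y": 17, "z": 2.5, "roll": -6.5, "claw": 1}]}}

```text
clock: 1.63
eef_pos: [401.2, -244.6, 292.8]
tool_rot: [3.141, -0.001, 0.219]
force: [1.3, -0.4, -0.3]
width: -0.3
```

>>> {"api": "send_rows", "payload": {"rows": [{"x": 1.2, "y": 3.4, "z": 0.5, "roll": -1.3, "claw": 1}, {"x": 2.4, "y": 6.8, "z": 1, "roll": -2.6, "claw": 1}, {"x": 3.6, "y": 10.2, "z": 1.5, "roll": -3.9, "claw": 1}, {"x": 4.8, "y": 13.6, "z": 2, "roll": -5.2, "claw": 1}, {"x": 6, "y": 17, "z": 2.5, "roll": -6.5, "claw": 1}]}}

```text
clock: 2.05
eef_pos: [461.2, -74.4, 317.9]
tool_rot: [3.141, -0.001, 0.105]
force: [1.3, -0.0, -0.5]
width: -0.0
```

>>> {"api": "send_rows", "payload": {"rows": [{"x": 1.2, "y": 3.4, "z": 0.5, "roll": -1.3, "claw": 1}, {"x": 2.4, "y": 6.8, "z": 1, "roll": -2.6, "claw": 1}, {"x": 3.6, "y": 10.2, "z": 1.5, "roll": -3.9, "claw": 1}, {"x": 4.8, "y": 13.6, "z": 2, "roll": -5.2, "claw": 1}, {"x": 6, "y": 16.7, "z": 2.5, "roll": -6.1, "claw": 1}]}}

```text
clock: 2.47
eef_pos: [521.1, 93.2, 342.9]
tool_rot: [-3.141, -0.001, -0.0]
force: [1.0, -0.6, 0.0]
width: 0.2
```

```bash
cat > look.py <<'E'
import sys
from h import *
n=sys.argv[1]
im,d=ctrl.get_image("wrist");cv2.imwrite(f"pics/w{n}.png",im);np.save(f"w{n}.npy",d)
s=ctrl.read_state();print(s["clock"],np.round(s["eef_pos"],1),np.round(s["tool_rot"],3),np.round(ctrl.get_calibration("wrist")["T"],2).tolist())
for q,z in (("dispenser",0),("ledge",13),("plunger_top",119),("tray",0)):
    for p in ctrl.place_of("wrist",q): print(q,np.round(p["uv"]),round(p["confidence"],2),np.round(back("wrist",p["uv"],z=z),1))
E
python3 look.py 1
```

```text
2.5167 [523.6 101.5 343.7] [-3.134 -0.005  0.008] [[0.01, -0.97, -0.26, 590.52], [-1.0, -0.01, 0.0, 101.44], [-0.01, 0.26, -0.97, 474.98], [0.0, 0.0, 0.0, 1.0]]
dispenser [263. 158.] 0.77 [522.   90.5   0. ]
dispenser [388. 279.] 0.61 [ 306.1 -138.6    0. ]
dispenser [178. 302.] 0.61 [255.2 242.7   0. ]
ledge [266. 180.] 0.92 [487.5  80.3  13. ]
ledge [386. 302.] 0.83 [ 264.3 -139.1   13. ]
plunger_top [262. 121.] 0.89 [580.7  86.1 119. ]
plunger_top [432. 286.] 0.57 [ 363.1 -146.6  119. ]
plunger_top [157. 319.] 0.53 [309.6 231.7 119. ]
tray [184. 167.] 0.73 [504.9 208.6   0. ]
```

```bash
python3 look.py 2; python3 - <<'E'
import cv2
im=cv2.imread("pics/w2.png");cv2.imwrite("pics/w2c.png",cv2.resize(im[40:260,130:400],None,fx=2.6,fy=2.6,interpolation=cv2.INTER_CUBIC))
E
```

```text
2.7667 [520.5  89.3 342.1] [ 3.14e+00  1.00e-03 -2.00e-03] [[-0.0, -0.96, -0.27, 588.1], [-1.0, 0.0, -0.0, 89.7], [0.0, 0.27, -0.96, 473.09], [0.0, 0.0, 0.0, 1.0]]
dispenser [258. 155.] 0.75 [524.3  87.1   0. ]
dispenser [172. 302.] 0.63 [252.4 246.    0. ]
dispenser [385. 277.] 0.62 [ 304.7 -141.2    0. ]
dispenser [184. 168.] 0.62 [504.3 206.8   0. ]
dispenser [182. 130.] 0.58 [563.2 206.    0. ]
dispenser [261. 180.] 0.27 [483.9  81.9   0. ]
ledge [385. 304.] 0.65 [ 258.  -141.5   13. ]
ledge [258. 181.] 0.62 [484.5  87.5  13. ]
ledge [184. 130.] 0.22 [564.  200.6  13. ]
plunger_top [427. 287.] 0.78 [ 360.5 -141.6  119. ]
plunger_top [258. 118.] 0.76 [583.3  88.7 119. ]
plunger_top [154. 318.] 0.54 [312.4 234.6 119. ]
tray [182. 165.] 0.69 [508.3 210.5   0. ]
```

View pics/w2c.png

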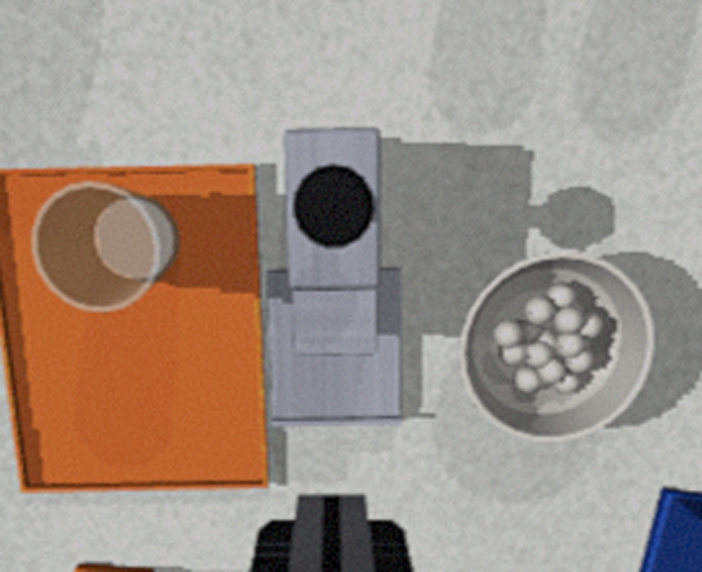

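```bash
cat > pc.py <<'E'
from h import *
def cloud(d,T,K):
    v,u=np.mgrid[:384,:512];r=np.stack([u,v,np.ones_like(u)],-1)@np.linalg.inv(K).T
    P=(r*d[...,None])@T[:3,:3].T+T[:3,3];P[d<=0]=np.nan;return P
E
python3 - <<'E'
from pc import *
d=np.load("w2.npy");c=ctrl.get_calibration("wrist");P=cloud(d,np.array(c["T"]),np.array(c["intrinsics"])).reshape(-1,3)
near=(abs(P[:,0]-530)<110)&(abs(P[:,1]-90)<60)
def st(n,m):
    p=P[m];print(n,len(p),np.round(np.percentile(p,[1,50,99],axis=0),1).tolist(),"rect",cv2.minAreaRect(p[:,:2].astype(np.float32)))
k=near&(P[:,2]>112)&(P[:,2]<126);st("knob",k)
st("housing",near&(P[:,2]>68)&(P[:,2]<80)&(abs(P[:,1]-90)<35))
st("ledge",near&(P[:,2]>9)&(P[:,2]<17)&(P[:,1]<128)&(P[:,0]<515))
t=(P[:,2]>7)&(P[:,2]<12)&(P[:,1]>120)&(P[:,1]<160)&(abs(P[:,0]-500)<95);st("trayrim",t)
f=(P[:,2]>1)&(P[:,2]<5.5)&(P[:,1]>125)&(P[:,1]<300)&(abs(P[:,0]-500)<100);st("floor",f)
s=(abs(P[:,2])<8)&(P[:,1]<0)&(P[:,1]>-200)&(P[:,0]>400)&(P[:,0]<430);print("shelf z",np.median(P[s][:,2]))
im=cv2.imread("pics/w2.png");hsv=cv2.cvtColor(im,cv2.COLOR_BGR2HSV)
m=((hsv[...,0]<18)&(hsv[...,1]>150)).astype(np.uint8);q=P.reshape(384,512,3)
for r in (110,130,150,170,185,200,215):
    cols=np.flatnonzero(m[r,140:250])+140
    if len(cols): print(r,cols.max(),np.round(back("wrist",(cols.max()+.5,r),z=10),1))
E
```

```text
knob 754 [[565.1, 71.8, 112.4], [582.4, 88.5, 117.9], [599.2, 104.9, 120.0]] rect ((582.1400146484375, 88.21330261230469), (35.001976013183594, 35.98373794555664), 80.57171630859375)
housing 2220 [[507.4, 64.4, 70.0], [552.0, 87.0, 73.3], [617.7, 111.5, 77.1]] rect ((562.4207153320312, 87.95299530029297), (113.14661407470703, 47.598777770996094), 0.9060288667678833)
ledge 1521 [[451.0, 47.0, 10.7], [476.7, 86.6, 12.7], [513.7, 125.9, 16.6]] rect ((481.69464111328125, 86.2703857421875), (65.19898986816406, 80.37948608398438), 0.26832836866378784)
trayrim 333 [[405.2, 120.7, 7.5], [497.4, 133.1, 9.9], [592.4, 155.4, 12.0]] rect ((497.97796630859375, 132.0304718017578), (31.403728485107422, 190.13938903808594), 83.21047973632812)
floor 9202 [[406.5, 135.3, 1.1], [491.3, 203.5, 2.8], [598.5, 289.3, 5.0]] rect ((500.0055847167969, 212.62789916992188), (174.60952758789062, 199.8915252685547), 89.93699645996094)
shelf z -0.529345171418754
110 227 [593.9 134.1  10. ]
130 228 [564.4 133.4  10. ]
150 229 [533.9 132.6  10. ]
170 230 [502.2 131.9  10. ]
185 230 [477.7 132.5  10. ]
200 231 [452.5 131.5  10. ]
215 232 [426.6 130.4  10. ]
```

The wrist crop confirms the choice: chrome dispenser with its knob at (334,205), tray to the left and bowl to the right. The knob is at about (582, 88), yaw is about 1°, and the ledge centre is near (485.5, 86.7). Next I'll go above the knob.

>>> {"api": "send_rows", "payload": {"rows": [{"x": 1.5, "y": -0.1, "z": -3.5, "roll": 0.3, "claw": 1}, {"x": 3, "y": -0.1, "z": -7, "roll": 0.6, "claw": 1}, {"x": 4.5, "y": -0.2, "z": -10.5, "roll": 1, "claw": 1}, {"x": 6.1, "y": -0.2, "z": -14, "roll": 1, "claw": 1}, {"x": 6.1, "y": -0.2, "z": -17, "roll": 1, "claw": 1}]}}

```text
clock: 3.38
eef_pos: [584.4, 87.6, 170.2]
tool_rot: [3.141, -0.002, 0.015]
force: [0.2, 0.6, 0.2]
width: -0.1
```

>>> {"api": "send_rows", "payload": {"rows": [{"z": -1, "claw": 1}, {"z": -2, "claw": 1}, {"z": -2.5, "claw": 1}, {"z": -2.5, "claw": 1}, {"z": -2.5, "claw": 1}]}}

```text
$.rows[0]: bad value
```

>>> {"api": "send_rows", "payload": {"rows": [{"x": 0, "y": 0, "z": -1, "roll": 0, "claw": 1}, {"x": 0, "y": 0, "z": -2, "roll": 0, "claw": 1}, {"x": 0, "y": 0, "z": -2.8, "roll": 0, "claw": 1}, {"x": 0, "y": 0, "z": -3.5, "roll": 0, "claw": 1}, {"x": 0, "y": 0, "z": -3.5, "roll": 0, "claw": 1}]}}

```text
clock: 3.8
eef_pos: [581.7, 88.8, 137.4]
tool_rot: [-3.142, -0.0, 0.017]
force: [-0.6, 0.7, -0.0]
width: 0.1
```

```bash
python3 -c "
from h import *
s=ctrl.read_state();print(s['clock'],s['eef_pos'],s['force'],ctrl.tcp_to_tips)"
```

```text
3.8 [581.73558634  88.8056589  137.42359012] [-0.57980472  0.67123943 -0.00724458] 11.0
```

>>> {"api": "send_rows", "payload": {"rows": [{"x": 0, "y": 0, "z": -0.6, "roll": 0, "claw": 1}, {"x": 0, "y": 0, "z": -1.1, "roll": 0, "claw": 1}, {"x": 0, "y": 0, "z": -1.6, "roll": 0, "claw": 1}, {"x": 0, "y": 0, "z": -2.1, "roll": 0, "claw": 1}, {"x": 0, "y": 0, "z": -2.5, "roll": 0, "claw": 1}]}}

```text
clock: 4.22
eef_pos: [583.0, 89.0, 113.3]
tool_rot: [-3.141, -0.003, 0.017]
force: [-0.3, 0.0, 8.1]
width: 0.1
```

>>> {"api": "send_rows", "payload": {"rows": [{"x": 0, "y": 0, "z": -0.3, "roll": 0, "claw": 1}, {"x": 0, "y": 0, "z": -0.6, "roll": 0, "claw": 1}, {"x": 0, "y": 0, "z": -0.8, "roll": 0, "claw": 1}, {"x": 0, "y": 0, "z": -0.9, "roll": 0, "claw": 1}, {"x": 0, "y": 0, "z": -0.9, "roll": 0, "claw": 1}]}}

```text
clock: 4.63
eef_pos: [583.0, 89.1, 104.4]
tool_rot: [-3.141, -0.003, 0.018]
force: [-0.6, -0.0, 6.4]
width: -0.1
```

>>> {"api": "send_rows", "payload": {"rows": [{"x": 0, "y": 0, "z": -0.1, "roll": 0, "claw": 1}, {"x": 0, "y": 0, "z": -0.2, "roll": 0, "claw": 1}, {"x": 0, "y": 0, "z": -0.3, "roll": 0, "claw": 1}, {"x": 0, "y": 0, "z": -0.3, "roll": 0, "claw": 1}]}}

```text
clock: 4.97
eef_pos: [583.1, 89.0, 101.9]
tool_rot: [-3.141, -0.003, 0.017]
force: [-0.9, -0.1, 8.6]
width: -0.2
```

>>> {"api": "send_rows", "payload": {"rows": [{"x": 0, "y": 0, "z": -0.1, "roll": 0, "claw": 1}, {"x": 0, "y": 0, "z": -0.2, "roll": 0, "claw": 1}, {"x": 0, "y": 0, "z": -0.3, "roll": 0, "claw": 1}, {"x": 0, "y": 0, "z": -0.3, "roll": 0, "claw": 1}]}}

```text
clock: 5.3
eef_pos: [583.2, 89.1, 101.5]
tool_rot: [-3.141, -0.004, 0.017]
force: [-7.1, -1.0, 29.4]
width: -0.5
```

The plunger hit its stop: 29 N with the tips at about 91 mm. Now I'll release it and lift.

>>> {"api": "send_rows", "payload": {"rows": [{"x": 0, "y": 0, "z": 0.7, "roll": 0, "claw": 1}, {"x": 0, "y": 0, "z": 1.5, "roll": 0, "claw": 1}, {"x": 0, "y": 0, "z": 2.5, "roll": 0, "claw": 1}, {"x": 0, "y": 0, "z": 4, "roll": 0, "claw": 1}, {"x": 0, "y": 0, "z": 6, "roll": 0, "claw": 1}]}}

```text
clock: 5.72
eef_pos: [580.6, 88.6, 156.9]
tool_rot: [3.141, 0.003, 0.018]
force: [-0.0, 0.1, -0.0]
width: 0.1
```

>>> {"api": "send_rows", "payload": {"rows": [{"x": -2, "y": -1, "z": 3, "roll": 0, "claw": 1}, {"x": -5, "y": -2, "z": 5, "roll": 0, "claw": 1}, {"x": -8, "y": -3, "z": 6, "roll": 0, "claw": 1}, {"x": -9.6, "y": -4, "z": 6, "roll": 0, "claw": 1}, {"x": -9.6, "y": -4, "z": 6, "roll": 0, "claw": 1}]}}

```text
clock: 6.13
eef_pos: [481.7, 46.4, 218.1]
tool_rot: [3.14, 0.003, 0.015]
force: [-0.6, -0.2, -0.0]
width: 0.1
```

>>> {"api": "send_rows", "payload": {"rows": [{"x": 0, "y": 0, "z": 0, "roll": 0, "claw": 1}, {"x": 0, "y": 0, "z": 0, "roll": 0, "claw": 1}, {"x": 0, "y": 0, "z": 0, "roll": 0, "claw": 1}]}}

```text
clock: 6.38
eef_pos: [486.8, 49.4, 217.1]
tool_rot: [-3.141, -0.0, 0.018]
force: [-0.3, 0.3, -1.6]
width: 0.2
```

```bash
python3 look.py 3; python3 - <<'E'
from pc import *
im=cv2.imread("pics/w3.png");cv2.imwrite("pics/w3b.png",cv2.resize(im,None,fx=1.55,fy=1.55))
print(ctrl.regions_of("wrist","lump1")and [(np.round(r["uv"]),r["confidence"],np.round(back("wrist",r["uv"],z=27),1)) for r in ctrl.regions_of("wrist","lump1")])
d=np.load("w3.npy");c=ctrl.get_calibration("wrist");P=cloud(d,np.array(c["T"]),np.array(c["intrinsics"])).reshape(-1,3)
m=(abs(P[:,0]-485)<26)&(abs(P[:,1]-87)<39)&(P[:,2]>23)&(P[:,2]<31);p=P[m];print(len(p),np.percentile(p,[2,50,98],axis=0) if len(p) else 0)
if len(p): print(cv2.minAreaRect(p[:,:2].astype(np.float32)))
k=(abs(P[:,0]-582)<30)&(abs(P[:,1]-88)<30)&(P[:,2]>80)&(P[:,2]<126);print("knob",np.median(P[k],axis=0) if k.any() else None)
E
```

```text
6.4333 [486.7  49.4 217. ] [-3.141 -0.     0.018] [[0.02, -0.96, -0.27, 554.2], [-1.0, -0.02, -0.0, 50.95], [-0.0, 0.27, -0.96, 348.01], [0.0, 0.0, 0.0, 1.0]]
ledge [224. 176.] 0.75 [484.2  87.7  13. ]
plunger_top [207.  73.] 0.78 [581.6  87.5 119. ]
plunger_top [465. 332.] 0.61 [ 363.5 -144.4  119. ]
tray [118. 152.] 0.67 [507.2 212.7   0. ]
[(array([223., 177.]), 0.87, array([485.5,  87. ,  27. ]))]
517 [[473.67253929  71.53067174  24.86958247]
 [484.16954135  86.0092547   26.39410532]
 [494.10037292 100.56666617  27.93290003]]
((484.0675048828125, 86.5061264038086), (21.237886428833008, 30.21328353881836), 0.5922576189041138)
knob [580.43922645  87.1629534  117.43901869]
```

View pics/w3b.png

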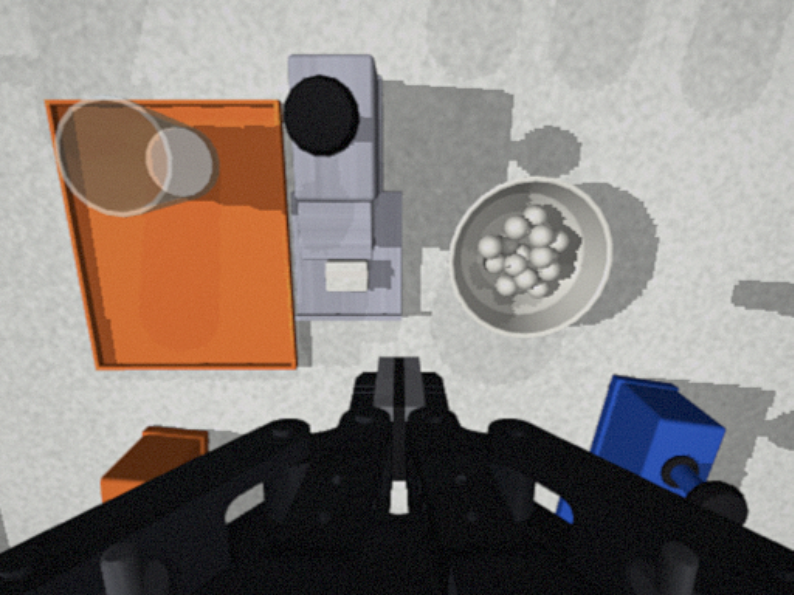

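One lump lies on the ledge at (346,275), the knob is back up and the tray is unmoved. Next I'll lower the shut fingers on the lump's -y side.

>>> {"api": "send_rows", "payload": {"rows": [{"x": -0.2, "y": 0.1, "z": -3.5, "roll": 0, "claw": 1}, {"x": -0.2, "y": 0.1, "z": -7, "roll": 0, "claw": 1}, {"x": -0.2, "y": 0.1, "z": -10, "roll": 0, "claw": 1}, {"x": -0.2, "y": 0.1, "z": -13, "roll": 0, "claw": 1}, {"x": -0.2, "y": 0.1, "z": -15.5, "roll": 0, "claw": 1}]}}

```text
clock: 7.15
eef_pos: [483.5, 49.8, 60.5]
tool_rot: [3.142, 0.001, 0.018]
force: [-0.6, 0.3, -0.5]
width: -0.3
```

>>> {"api": "send_rows", "payload": {"rows": [{"x": 0, "y": 0, "z": -1, "roll": 0, "claw": 1}, {"x": 0, "y": 0, "z": -2, "roll": 0, "claw": 1}, {"x": 0, "y": 0, "z": -2.8, "roll": 0, "claw": 1}, {"x": 0, "y": 0, "z": -3.3, "roll": 0, "claw": 1}, {"x": 0, "y": 0, "z": -3.3, "roll": 0, "claw": 1}]}}

```text
clock: 7.57
eef_pos: [484.1, 49.8, 29.2]
tool_rot: [-3.142, -0.0, 0.017]
force: [0.4, -0.6, 0.1]
width: -0.0
```

>>> {"api": "send_rows", "payload": {"rows": [{"x": 0, "y": 0.4, "z": 0, "roll": 0, "claw": 1}, {"x": 0, "y": 0.8, "z": 0, "roll": 0, "claw": 1}, {"x": 0, "y": 1.2, "z": 0, "roll": 0, "claw": 1}, {"x": 0, "y": 1.6, "z": 0, "roll": 0, "claw": 1}, {"x": 0, "y": 2, "z": 0, "roll": 0, "claw": 1}]}}

```text
clock: 7.98
eef_pos: [484.3, 70.2, 29.9]
tool_rot: [3.141, -0.001, 0.018]
force: [1.0, -2.6, 4.3]
width: -0.0
```

>>> {"api": "send_rows", "payload": {"rows": [{"x": 0, "y": 0.3, "z": 0, "roll": 0, "claw": 1}, {"x": 0, "y": 0.6, "z": 0, "roll": 0, "claw": 1}, {"x": 0, "y": 0.9, "z": 0, "roll": 0, "claw": 1}, {"x": 0, "y": 1.2, "z": 0, "roll": 0, "claw": 1}, {"x": 0, "y": 1.5, "z": 0, "roll": 0, "claw": 1}]}}

```text
clock: 8.4
eef_pos: [484.3, 84.0, 29.8]
tool_rot: [3.14, -0.001, 0.016]
force: [-0.6, -3.7, 6.6]
width: -0.2
```

```bash
python3 - <<'E'
from h import *
im,d=ctrl.get_image("scene");cv2.imwrite("pics/s4.png",cv2.resize(im[150:300,200:390],None,fx=4,fy=4,interpolation=cv2.INTER_CUBIC))
E
```

```text
(no output)
```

View pics/s4.png

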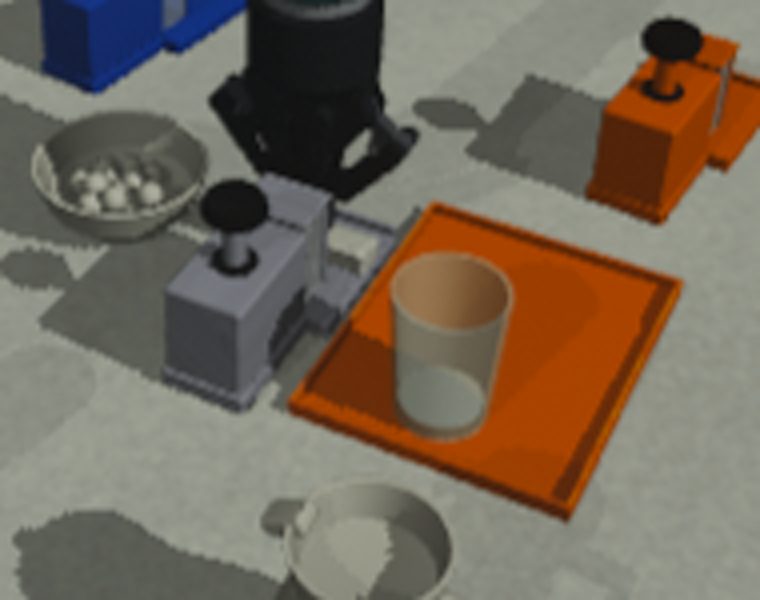

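```bash
python3 - <<'E'
from h import *
s=ctrl.read_state();e=s["eef_pos"];print(e,s["force"],s["torque"])
f=lambda P:(np.round((proj("scene",P)-[200,150])*4))
for n,P in dict(tip=(484,e[1],e[2]-11),tipfront=(484,e[1]+14,e[2]-11),ledgeEdge=(484,126.5,13),ledgeFrontL=(450,126.5,13),ledgeBackL=(509,126.5,13),lump0=(484,86.5,27)).items(): print(n,f(P))
d=ctrl.get_image("scene")[1]
from pc import cloud
c=ctrl.get_calibration("scene");P=cloud(d,np.array(c["T"]),np.array(c["intrinsics"])).reshape(-1,3)
m=(P[:,0]>455)&(P[:,0]<506)&(P[:,1]>50)&(P[:,1]<150)&(P[:,2]>18)&(P[:,2]<60)
im=ctrl.get_image("scene")[0].reshape(-1,3)
for p,b in list(zip(P[m],im[m]))[::3]: print(np.round(p),b.tolist(),end=" ")
im,dw=ctrl.get_image("wrist");cv2.imwrite("pics/w5.png",cv2.resize(im[60:330,60:430],None,fx=2.1,fy=2.1))
E
```

```text
[484.24181094  84.84846436  29.77525798] [-0.85634955 -1.93738741  6.06558055] [-0.6083025  -0.03185199 -0.01140184]
tip [306. 235.]
tipfront [327. 242.]
ledgeEdge [368. 264.]
ledgeFrontL [393. 232.]
ledgeBackL [349. 288.]
lump0 [309. 225.]
[486.  99.  53.] [54, 52, 51] [481.  99.  46.] [39, 39, 38] [485.  99.  42.] [46, 44, 44] [479.  99.  35.] [32, 31, 31] [481.  97.  30.] [50, 48, 48] [478.  99.  25.] [122, 131, 129] [473. 104.  24.] [128, 139, 137] [479. 102.  24.] [136, 150, 147] [477. 109.  26.] [133, 148, 145] [484. 100.  24.] [128, 139, 138] [484. 107.  27.] [135, 150, 150] [479. 113.  25.] [136, 150, 148] [476. 119.  26.] [132, 145, 142] [489. 104.  26.] [138, 152, 151] [485. 111.  26.] [136, 150, 150] [481. 116.  25.] [136, 150, 150] [477. 123.  25.] [144, 159, 157] [494. 104.  26.] [116, 126, 125] [491. 111.  27.] [140, 153, 152] [487. 117.  27.] [134, 149, 148] [484. 123.  27.] [145, 159, 159] [475. 127.  22.] [123, 132, 131] [493. 109.  24.] [112, 123, 122] [490. 116.  26.] [133, 147, 145] [488. 122.  26.] [147, 162, 162] [483. 128.  25.] [132, 145, 144] [495. 107.  22.] [63, 70, 70] [496. 116.  26.] [103, 114, 113] [492. 122.  26.] [144, 158, 156] [488. 128.  25.] [132, 145, 145] [495. 108.  19.] [64, 72, 71] [497. 116.  25.] [64, 71, 72] [494. 123.  25.] [114, 125, 123] [486. 127.  20.] [125, 137, 137] [497. 119.  22.] [63, 70, 70] [495. 126.  24.] [84, 93, 92] [496. 119.  19.] [67, 74, 74] [494. 126.  20.] [79, 87, 87]
```

View pics/w5.png

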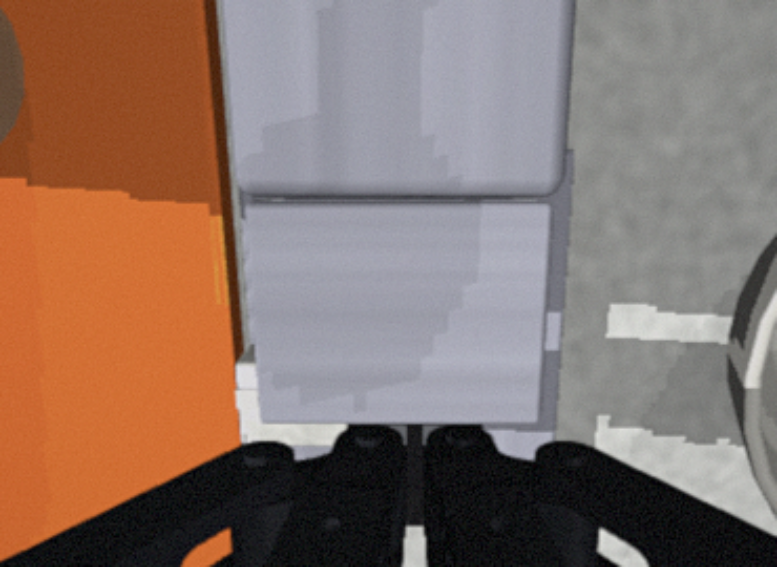

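The lump is upright on the ledge at y 99–129 with the finger against it. The upward 6 N is unexplained, so I'll raise the finger slightly and see whether it goes away.

>>> {"api": "send_rows", "payload": {"rows": [{"x": 0, "y": -0.3, "z": 0.1, "roll": 0, "claw": 1}, {"x": 0, "y": -0.3, "z": 0.2, "roll": 0, "claw": 1}, {"x": 0, "y": -0.3, "z": 0.2, "roll": 0, "claw": 1}]}}

```text
clock: 8.85
eef_pos: [483.7, 81.8, 31.3]
tool_rot: [-3.141, 0.0, 0.017]
force: [0.5, 0.3, -0.1]
width: -0.4
```

```bash
python3 - <<'E'
from h import *
s=ctrl.read_state();print(s["eef_pos"],s["force"],s["torque"])
d=np.load("w3.npy")
E
```

```text
[483.73897731  81.78009221  31.29568926] [ 0.46545846  0.30170967 -0.09790236] [ 0.02726214 -0.06451729  0.00317715]
```

The force dropped to zero, so it was a light graze at 30 mm. I'll keep this height and continue pushing.

>>> {"api": "send_rows", "payload": {"rows": [{"x": 0, "y": 0.3, "z": 0, "roll": 0, "claw": 1}, {"x": 0, "y": 0.6, "z": 0, "roll": 0, "claw": 1}, {"x": 0, "y": 0.9, "z": 0, "roll": 0, "claw": 1}, {"x": 0, "y": 1.2, "z": 0, "roll": 0, "claw": 1}, {"x": 0, "y": 1.5, "z": 0, "roll": 0, "claw": 1}]}}

```text
clock: 9.27
eef_pos: [483.8, 97.4, 31.3]
tool_rot: [-3.141, -0.0, 0.018]
force: [-0.1, 0.2, 0.3]
width: 0.4
```

>>> {"api": "send_rows", "payload": {"rows": [{"x": 0, "y": 0.3, "z": 0, "roll": 0, "claw": 1}, {"x": 0, "y": 0.6, "z": 0, "roll": 0, "claw": 1}, {"x": 0, "y": 0.9, "z": 0, "roll": 0, "claw": 1}, {"x": 0, "y": 1.2, "z": 0, "roll": 0, "claw": 1}, {"x": 0, "y": 1.5, "z": 0, "roll": 0, "claw": 1}]}}

```text
clock: 9.68
eef_pos: [483.9, 112.1, 31.3]
tool_rot: [-3.142, -0.0, 0.017]
force: [-0.6, -0.0, 0.4]
width: 0.2
```

```bash
cat > sc.py <<'E'
import sys
from pc import *
im,d=ctrl.get_image("scene");cv2.imwrite(f"pics/s{sys.argv[1]}.png",cv2.resize(im[170:300,240:390],None,fx=5,fy=5,interpolation=cv2.INTER_CUBIC))
c=ctrl.get_calibration("scene");P=cloud(d,np.array(c["T"]),np.array(c["intrinsics"]))
h=cv2.cvtColor(im,cv2.COLOR_BGR2HSV)
m=(abs(P[...,0]-485)<24)&(P[...,1]>90)&(P[...,1]<200)&(P[...,2]>4)&(P[...,2]<32)&(h[...,2]>115)&(h[...,1]<50)
p=P[m]
if len(p): print(len(p),np.round(np.percentile(p,[2,50,98],axis=0),1),cv2.minAreaRect(p[:,:2].astype(np.float32)))
E
python3 sc.py 6
```

```text
67 [[474.2 124.6  11.4]
 [487.1 135.2  23.3]
 [505.4 145.9  28.9]] ((490.4753723144531, 135.33016967773438), (21.07212257385254, 33.577388763427734), 87.56826782226562)
```

View pics/s6.png

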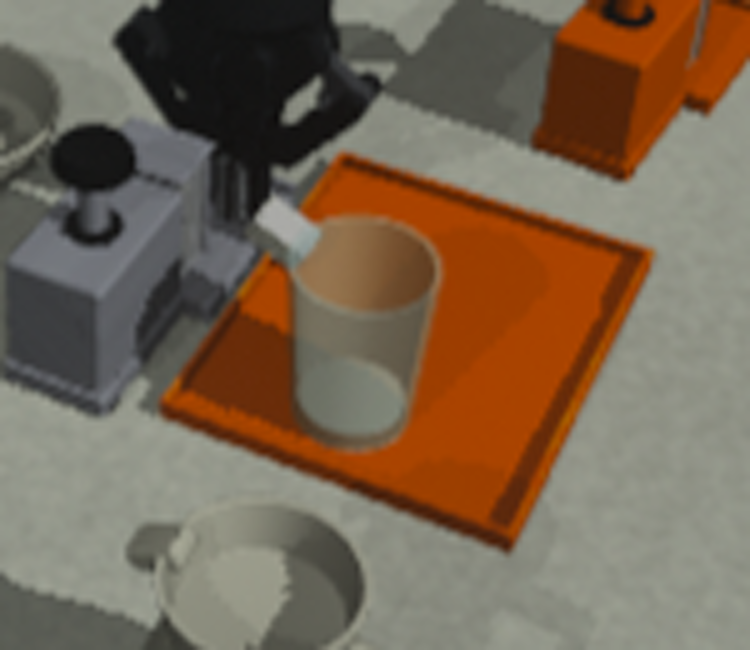

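The lump at (288,230) is tipping over the edge into the tray, so I'll keep pushing.

>>> {"api": "send_rows", "payload": {"rows": [{"x": 0, "y": 0.3, "z": 0, "roll": 0, "claw": 1}, {"x": 0, "y": 0.6, "z": 0, "roll": 0, "claw": 1}, {"x": 0, "y": 0.9, "z": 0, "roll": 0, "claw": 1}, {"x": 0, "y": 1.2, "z": 0, "roll": 0, "claw": 1}, {"x": 0, "y": 1.4, "z": 0, "roll": 0, "claw": 1}]}}

```text
clock: 10.15
eef_pos: [483.9, 126.3, 31.3]
tool_rot: [-3.141, -0.0, 0.018]
force: [0.3, 0.3, 0.1]
width: 0.1
```

```bash
python3 sc.py 7
```

```text
30 [[474.7 124.4  10. ]
 [486.8 144.5  26.3]
 [504.2 149.6  29.5]] ((491.3060607910156, 138.88954162597656), (13.215450286865234, 39.57247543334961), 50.749420166015625)
```

View pics/s7.png

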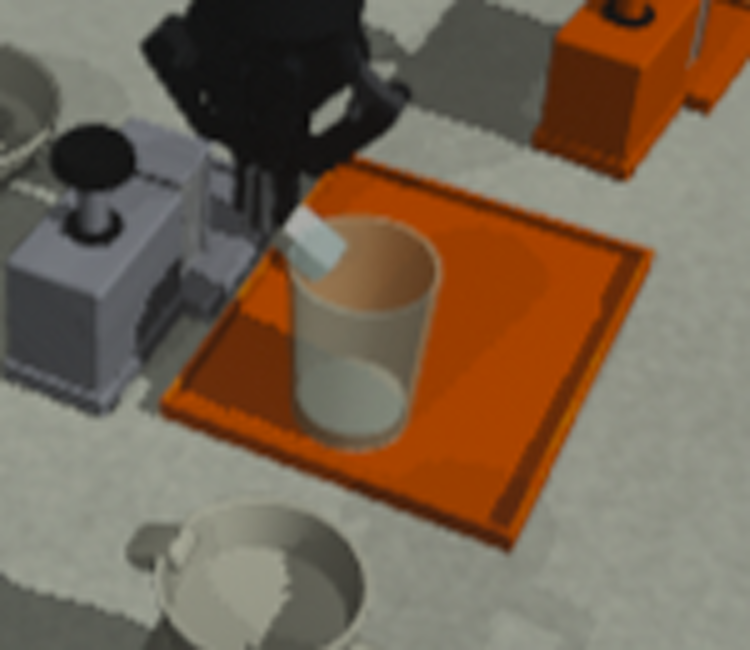

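>>> {"api": "send_rows", "payload": {"rows": [{"x": 0, "y": 0.2, "z": 0, "roll": 0, "claw": 1}, {"x": 0, "y": 0.4, "z": 0, "roll": 0, "claw": 1}, {"x": 0, "y": 0.6, "z": 0, "roll": 0, "claw": 1}, {"x": 0, "y": 0.8, "z": 0, "roll": 0, "claw": 1}, {"x": 0, "y": 0.8, "z": 0, "roll": 0, "claw": 1}]}}

```text
clock: 10.62
eef_pos: [483.9, 134.4, 31.3]
tool_rot: [-3.141, -0.0, 0.018]
force: [0.5, -0.5, 0.0]
width: 0.4
```

```bash
python3 sc.py 8
```

```text
14 [[474.8 125.8  10.3]
 [489.  149.3  26.9]
 [507.1 152.6  31.1]] ((491.4976501464844, 140.39979553222656), (14.817991256713867, 40.17174530029297), 36.71493148803711)
```

View pics/s8.png

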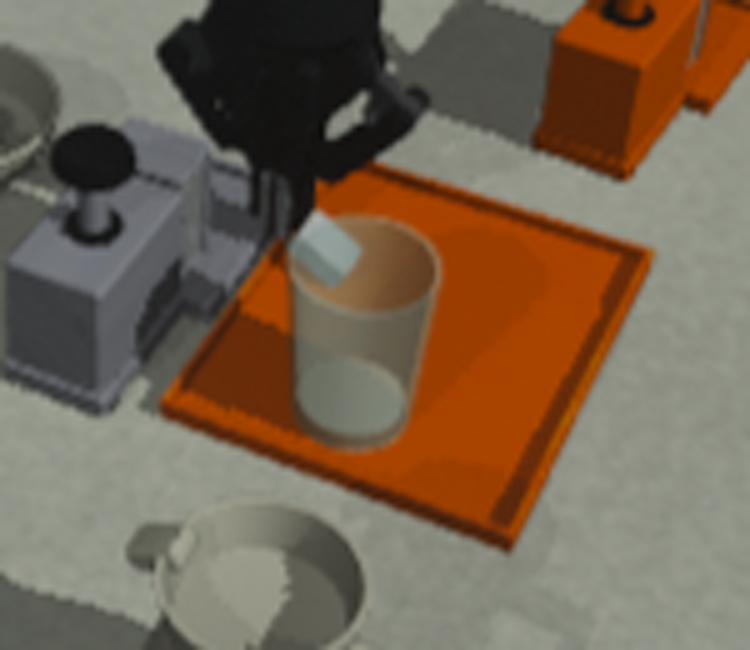

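The lump at (325,250) is now inside the tray but leaning on the fingertip. I'll push a little further to clear the rim, then back off and let it drop flat.

>>> {"api": "send_rows", "payload": {"rows": [{"x": 0, "y": 0.3, "z": 0, "roll": 0, "claw": 1}, {"x": 0, "y": 0.6, "z": 0, "roll": 0, "claw": 1}, {"x": 0, "y": 0.9, "z": 0, "roll": 0, "claw": 1}, {"x": 0, "y": 1.2, "z": 0, "roll": 0, "claw": 1}, {"x": 0, "y": 1.2, "z": 0, "roll": 0, "claw": 1}]}}

```text
clock: 11.08
eef_pos: [483.9, 146.9, 31.3]
tool_rot: [-3.141, -0.0, 0.019]
force: [-0.2, 0.8, -0.2]
width: 0.2
```

>>> {"api": "send_rows", "payload": {"rows": [{"x": 0, "y": -0.4, "z": 0, "roll": 0, "claw": 1}, {"x": 0, "y": -0.9, "z": 0, "roll": 0, "claw": 1}, {"x": 0, "y": -1.5, "z": 0, "roll": 0, "claw": 1}, {"x": -1, "y": -2, "z": 1, "roll": 0, "claw": 1}, {"x": -3, "y": -3, "z": 4, "roll": 0, "claw": 1}]}}

```text
clock: 11.5
eef_pos: [454.2, 115.0, 69.2]
tool_rot: [3.141, 0.002, 0.017]
force: [0.8, 0.3, 1.2]
width: -0.0
```

>>> {"api": "send_rows", "payload": {"rows": [{"x": 0, "y": -2, "z": 3.5, "roll": 0, "claw": 1}, {"x": 0, "y": -4, "z": 7, "roll": 0, "claw": 1}, {"x": 0, "y": -6, "z": 10, "roll": 0, "claw": 1}, {"x": 0, "y": -6, "z": 12, "roll": 0, "claw": 1}, {"x": 0, "y": -6, "z": 12, "roll": 0, "claw": 1}]}}

```text
clock: 11.92
eef_pos: [456.2, 53.7, 195.1]
tool_rot: [-3.141, -0.008, 0.013]
force: [0.2, 0.4, -1.1]
width: 0.2
```

>>> {"api": "send_rows", "payload": {"rows": [{"x": 0, "y": 0, "z": 0, "roll": 0, "claw": 1}, {"x": 0, "y": 0, "z": 0, "roll": 0, "claw": 1}, {"x": 0, "y": 0, "z": 0, "roll": 0, "claw": 1}]}}

```text
clock: 12.17
eef_pos: [452.9, 55.8, 190.1]
tool_rot: [3.141, 0.003, 0.018]
force: [-0.0, 1.4, 0.6]
width: 0.1
```

```bash
python3 look.py 9; python3 - <<'E'
from pc import *
im=cv2.imread("pics/w9.png");cv2.imwrite("pics/w9b.png",cv2.resize(im,None,fx=1.55,fy=1.55))
d=np.load("w9.npy");c=ctrl.get_calibration("wrist");P=cloud(d,np.array(c["T"]),np.array(c["intrinsics"]))
h=cv2.cvtColor(im,cv2.COLOR_BGR2HSV)
m=(P[...,0]>410)&(P[...,0]<525)&(P[...,1]>137)&(P[...,1]<280)&(P[...,2]>6)&(P[...,2]<40)&(h[...,1]<60);p=P[m]
print(len(p),np.round(np.percentile(p,[3,25,50,75,97],axis=0),1),cv2.minAreaRect(p[:,:2].astype(np.float32)))
A=np.c_[p[:,:2],np.ones(len(p))];print("tilt",np.linalg.lstsq(A,p[:,2],rcond=None)[0][:2])
k=(abs(P[...,0]-582)<30)&(abs(P[...,1]-88)<30)&(P[...,2]>80)&(P[...,2]<126);print("knob",np.median(P[k],axis=0))
E
```

```text
12.2167 [452.9  55.9 190.1] [3.141e+00 3.000e-03 1.800e-02] [[0.02, -0.96, -0.27, 520.81], [-1.0, -0.02, -0.01, 57.6], [0.0, 0.27, -0.96, 320.86], [0.0, 0.0, 0.0, 1.0]]
dispenser [411. 296.] 0.93 [ 304.4 -138.2    0. ]
dispenser [228. 109.] 0.71 [524.1  88.2   0. ]
dispenser [113. 127.] 0.3 [503.3 210.2   0. ]
ledge [226. 148.] 0.68 [485.3  88.7  13. ]
plunger_top [504. 322.] 0.72 [ 362.6 -145.1  119. ]
plunger_top [206.   5.] 0.65 [583.6  89.4 119. ]
tray [110. 124.] 0.68 [506.9 212.7   0. ]
687 [[474.8 149.4  11.6]
 [479.9 155.1  16.2]
 [485.8 163.1  16.9]
 [491.1 171.   17.4]
 [495.7 178.1  18.3]] ((485.1959228515625, 164.26434326171875), (21.50010871887207, 31.101646423339844), 0.8834173679351807)
tilt [-0.02701606  0.05847646]
knob [576.75536209  87.91563516 118.1279748 ]
```

View pics/w9b.png

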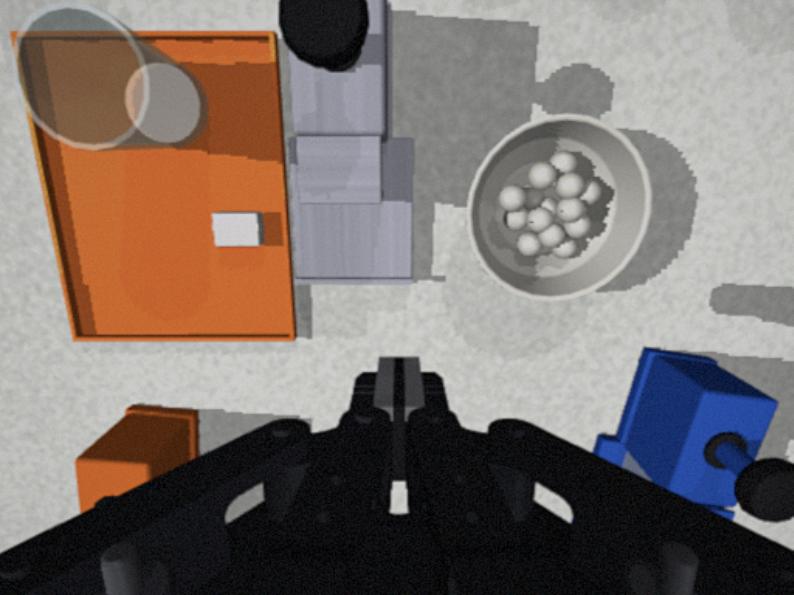

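The lump lies flat in the tray at (236,229): top at z≈17 mm, footprint 21.5×31 mm, clear of the rim. The ledge is empty, the knob is up, and the tray, glass and bowl are unmoved. Handing in.

```bash
python3 -c "
from h import *
print(ctrl.finish_job(),ctrl.read_state()['clock'])"
```

```text
the job is handed in; nothing more can be done
the job is handed in; nothing more can be done
```

I pressed the chrome dispenser's plunger once to its stop and let it come back up. That put one lump on the ledge, and I pushed it sideways with the shut fingertips into the tray on the +y side. The job was handed in at about 12.4 s of the 48 s.

**Last checks (wrist camera):**
- **Lump:** it lies flat in the tray, with its top at about 17 mm (3 mm floor plus 14 mm lump) and a footprint of 21.5 × 31 mm. It is about 14 mm clear of the rim.
- **Surroundings:** the ledge is empty and the plunger is up. The tray, glass and bowl had not visibly moved. I did not check the jug and the row of tumblers in the final view, but the arm never went near them.

**What did not go as planned:**
- **Graze:** early in the push the gripper lightly touched something on the dispenser, reading about 6 N upward. I did not identify the contact point. It vanished once I raised the gripper 2 mm.
- **Leaning lump:** the lump leaned on the fingertip inside the tray for a while and dropped flat when I backed the finger off.

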